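# Load the slide scanner

## Robot

A 6-joint arm with a two-finger parallel gripper is mounted at the origin on the work surface. World frame = base frame: x ahead of the robot, y to its left, z up, the work surface at z = 0. Lengths are in m, angles in degrees, forces in N, time in s.
With the tool pointing down it reaches from about 0.35 to 0.875 m from the base axis. Payload 4.2 kg.
Tool frame: the origin (TCP) lies midway between the tips of the shut fingers; the grasp point (between the pads) lies 19 mm behind it; y points along the fingers, z is the direction in which the jaws open and shut, and the axes are right-handed (so a half turn about y gives the same grasp; the last joint's range is limited). The gripper opens to 87 mm and grips with 3 to 60 N. Pads are 19 mm wide; open, the fingers measure 117 mm over their backs; the gripper's body (75 mm by 190 mm) begins 51 mm behind the grasp point.
Start: joints at [-52.162, 22.042, 0.453, 0, -68.411, -14.817], TCP at [0.244, -0.575, 0.223] pointing down, gripper open.
Joint ranges: [-179.83, 179.83], [-69.29, 118.12], [-61.27, 80.66], [-181.25, 117.63], [-171.15, -9.14], [-177.46, 177.46]. Speed limits (degrees/s): [159.86, 159.86, 180, 180, 180, 180].

## Interface

Orientations are given as [roll, pitch, yaw] about the fixed x, y, z axes, in that order (R = Rz(yaw) Ry(pitch) Rx(roll)).
In Python, from workcell import env gives the robot as it stands. The module is installed in compiled form; this text tells all that it offers. Calls block until the motion is done:
- env.goto(position, orientation): joint-space move of the TCP to a pose.
- env.move_straight(position, rotation=None, rate=0.15, force_limit=None): straight line of the TCP; rotation=None keeps the orientation; rate is the mean speed in m/s. With force_limit (N) it stops when the force on the tool has changed by that much, and returns True; else False.
- env.set_joints(angles): joint-space move.
- env.gripper_to(opening, grasp_force=None): opening from 0.0 (shut) to 1.0 (fully open); grasp_force is the grip in N (None keeps the last); returns when the fingers have stopped.
- env.dwell(seconds).
- env.inverse_kinematics(position, orientation): joint angles nearest the present ones, or None.
- env.read_state(): the state.
- env.grab_frame(name): name is "scene" or "top" or "wrist"; returns a dict with "image" (384x512x3 uint8, blue, green, red), "fx", "fy", "cx", "cy" (pixels), "position" and "orientation" of the camera in the world. Camera axes: x right, y up, looking along -z (the intrinsics and any distortion apply to the point x, -y, -z); pixel columns grow to the right and rows downward; lengths in m; the calibration is good to about 2 mm. A picture is of the moment at which its call begins. There is no depth.
A pose or a line that the arm cannot do raises env.Unreachable and nothing moves.
- env.close_job(): hands the job in, once; it reports no verdict.
Trained networks look in a picture, given as the dict that the camera call returned (one of the last four; its "shot" number tells which), for a name from the list of things; names that differ only in an ending like _2 or _b are one class to them, and where a whole thing is asked for, a point or a joint stands for the part that bears it (a point fixed in the world has none). Each returns a list of dicts, best first, with "score" (0 to 1); they miss things now and then, are a little off and sometimes report something else, mostly with a low value. They report only what shows in the picture. A call takes as long as a camera call. They do not tell look-alikes from the thing itself.
- env.search_frame(picture, thing): "xyz" ([x, y, z] in m, in world coordinates, good to about 4 mm: the middle of the surface that is visible of it).
- env.trace(picture, thing): "mask" (384x512 bool, what is visible of it).
The state is a dict: "clock": time; "joint_positions": joint angles; "qvel": joint speeds; "joint_torque": joint torques, N m; "position": TCP position; "tool_rot": TCP orientation; "force": force on the tool from outside, world axes, zero at the start; "wrist_torque": the same for the moment, N m; "opening": opening from 0.0 (shut) to 1.0 (fully open).
Only numpy, scipy, OpenCV 4.12 (cv2) and the standard library are available. Lean on these libraries where they do the work, as an engineer would, in place of code of your own. Each camera call takes 0.05 s, during which the arm holds its last target. There are 200 camera calls.

## Task

Push the slide box with the blue lid along its lane until it is fully home against the end stop at the scanner, without the box or the gripper ever touching any of the yellow guide rails; only push it, do not lift or carry it. Then press the green button on the control pod all the way down and let it come back up. Leave the orange-lidded box and everything else on the bench where it is.

Things in the scene. Friction and masses are not known exactly. Their poses are not given: they have to be found in the camera images.
- loader: Grey painted twin-lane plate fixed to a white slide scanner. x axis: push direction, along both lanes to the scanner; y: left when looking along x; z up. Origin: underside of the plate (bench level), on the middle rail's line. Lane floor 12 above it, from x = -200 to 160. Lane A is centred at y = 43, lane B at y = -43; each is 78 clear between its rails, 9 spare either side of a centred box. Sizes in mm.
- rail_a: Yellow plastic guide rail parallel to the loader's x axis, 280 long (loader x from -120 to +160), 8 wide, standing 18 above the lane floor. Origin: underside of the rail, at loader x = 0; axes as the loader's. Left side of lane A, centre line at loader y = +86. Sizes in mm.
- rail_mid: Yellow plastic guide rail parallel to the loader's x axis, 280 long (loader x from -120 to +160), 8 wide, standing 18 above the lane floor. Origin: underside of the rail, at loader x = 0; axes as the loader's. Between the two lanes, at loader y = 0. Sizes in mm.
- rail_b: Yellow plastic guide rail parallel to the loader's x axis, 280 long (loader x from -120 to +160), 8 wide, standing 18 above the lane floor. Origin: underside of the rail, at loader x = 0; axes as the loader's. Right side of lane B, centre line at loader y = -86. Sizes in mm.
- home_a (a point): Point on the lane floor where the centre of a slide box's underside lies when it is fully home in lane A (loader x = 115, y = 43), its front against the dark steel end stop, which stands 30 above the lane floor across both lanes, face at x = 160; the scanner (140 high, 270 wide, 225 deep) begins at x = 175. Sizes in mm.
- home_b (a point): The same for lane B (loader x = 115, y = -43). Sizes in mm.
- blue_box: Closed slide box with a blue lid, white below, paper label on top: 90 long (its x, along the lane) x 60 wide x 50 high, about 0.15 to 0.3 kg, loose, sliding on the lane floor with a few newtons at most. Origin: centre of its underside. It starts at the open end of either lane A or lane B, up to 4 off the lane's middle and turned up to 3 degrees. Sizes in mm.
- orange_box: Same slide box with an orange lid, in the other lane; to be left alone. Origin: centre of its underside. Sizes in mm.
- load_button (a joint): Travel of the green push button: 0 = released, 0.006 m = fully down; spring return, about 5 N at the bottom
- load_button_top (a point): Centre of the top of the green button (34 diameter cap, pressed straight down) on a grey control pod (80 x 80) standing on the bench to the robot's left of the loader. Sizes in mm.
- dishes: Stack of three culture dishes, 90 diameter, 44 high, bystander. Origin: centre of underside. Sizes in mm.
- reagent: Amber bottle, 60 diameter, 130 high, bystander. Origin: centre of underside. Sizes in mm.
- mouse: Grey computer mouse, 105 x 60 x 33, bystander. Origin: centre of underside. Sizes in mm.
- marker: Red and white marker pen, 130 long, 15 thick, bystander. Origin: centre of underside. Sizes in mm.
Not all that is in view belongs to the job. Leave any red look-alike of the blue_box alone. Leave any purple look-alike of the part that bears load_button alone.

How it is judged:
By the outcome, as a careful person would: the job done as asked, in the order asked, and still so for the second after the job is handed in, with the robot touching nothing.
It also fails if it takes over 54 s, if anything falls off the work surface, if the arm or the gripper's body presses on something with over 40 N, if the wrist force passes 120 N, or if a joint passes its speed limit or range.

## Working session

There is one attempt and no reset: what is moved stays moved. The work goes in short steps, each a Python script; the robot and the scene stay as the last script left them, time stands still between calls to the robot, and variables do not carry over. Pictures are saved under pics/ and viewed, about 8 in all and at most 12, crops included, and the job is handed in when it is done.

```bash
mkdir -p pics
python3 - <<'E'
from workcell import env
import cv2,numpy as np
ims=[]
for n in ("scene","top"):
    f=env.grab_frame(n); ims.append(f["image"]); print(n,f["fx"],f["cx"],f["cy"],np.round(f["position"],4),np.round(f["orientation"],3),[k for k in f])
    for t in ("loader","rail_mid","blue_box","orange_box","load_button","load_button_top","dishes","reagent","mouse","marker"):
        for d in env.search_frame(f,t)[:3]: print(t,np.round(d["xyz"],4),round(d["score"],2))
    cv2.imwrite(f"pics/{n}0.png",cv2.resize(f["image"],(768,576),interpolation=cv2.INTER_CUBIC))
print(env.read_state())
E
```

```text
scene 363.22030667355045 258.7537307884478 185.31128873996494 [0.9088 0.5111 0.8214] [3.29830e+01 2.90000e-02 1.32088e+02] ['image', 'fx', 'fy', 'cx', 'cy', 'position', 'orientation', 'shot']
loader [ 0.5764 -0.2311  0.0676] 0.82
rail_mid [ 0.5709 -0.0857  0.028 ] 0.74
blue_box [0.6323 0.0562 0.0587] 0.96
blue_box [0.3614 0.0474 0.0475] 0.82
blue_box [0.7042 0.2505 0.0491] 0.55
orange_box [0.5522 0.0589 0.0599] 0.7
orange_box [ 0.5719 -0.0831  0.0268] 0.65
load_button [0.644  0.5085 0.0865] 0.45
load_button_top [0.4704 0.3169 0.0452] 0.69
load_button_top [0.3175 0.3046 0.0394] 0.67
dishes [0.6658 0.4135 0.043 ] 0.89
mouse [0.7783 0.0076 0.0279] 0.57
marker [0.4464 0.4792 0.0111] 0.74
top 398.15991868923305 252.6320342500533 192.39710817190118 [0.4122 0.1779 0.8875] [  9.576  -0.769 -91.033] ['image', 'fx', 'fy', 'cx', 'cy', 'position', 'orientation', 'shot']
loader [ 0.5579 -0.2272  0.0338] 0.84
rail_mid [ 0.5714 -0.0785  0.0332] 0.59
blue_box [0.6267 0.0462 0.0648] 0.82
blue_box [0.6939 0.2398 0.0506] 0.69
blue_box [0.3547 0.0415 0.0482] 0.57
orange_box [0.5343 0.0494 0.0655] 0.65
l
[... 397 characters left out ...]
0.5706 -0.0814  0.0298] 0.17
{'clock': 1.1, 'joint_positions': array([-5.21609078e+01,  2.20411940e+01,  4.52801007e-01, -1.35588679e-05,
       -6.84122774e+01, -1.48171775e+01]), 'qvel': array([ 0.06229245, -0.01059954,  0.09057926, -0.02434567, -0.04737136,
       -0.06450396]), 'joint_torque': array([-1.79245308e-04, -3.90479743e+01,  1.87626439e+01,  4.22456056e+00,
        1.54819392e-02, -4.28803531e-06]), 'position': array([ 0.24444383, -0.57518701,  0.22255636]), 'tool_rot': array([-8.99993487e+01,  1.59257440e-04,  2.30219097e+01]), 'force': array([-0.94241318,  0.4172072 ,  0.46815405]), 'wrist_torque': array([-0.01943486, -0.03938098,  0.01672404]), 'opening': 1.0035044522808862}
```

View pics/scene0.png

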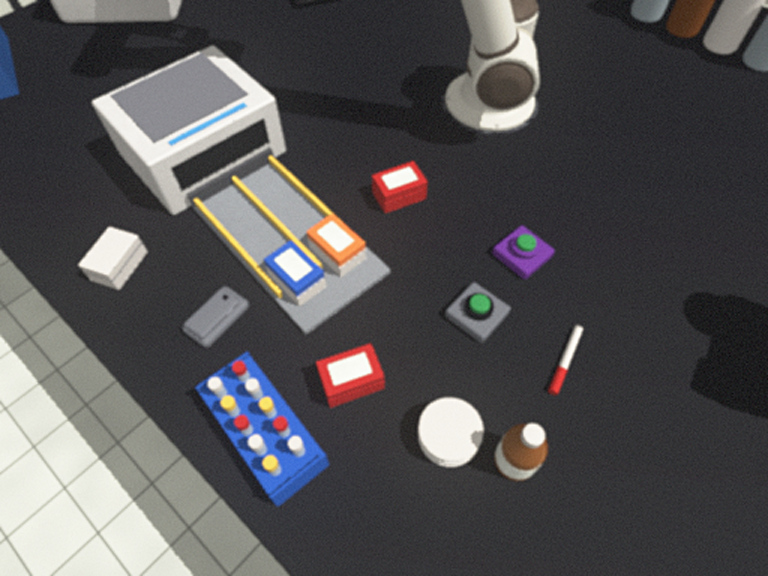

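View pics/top0.png

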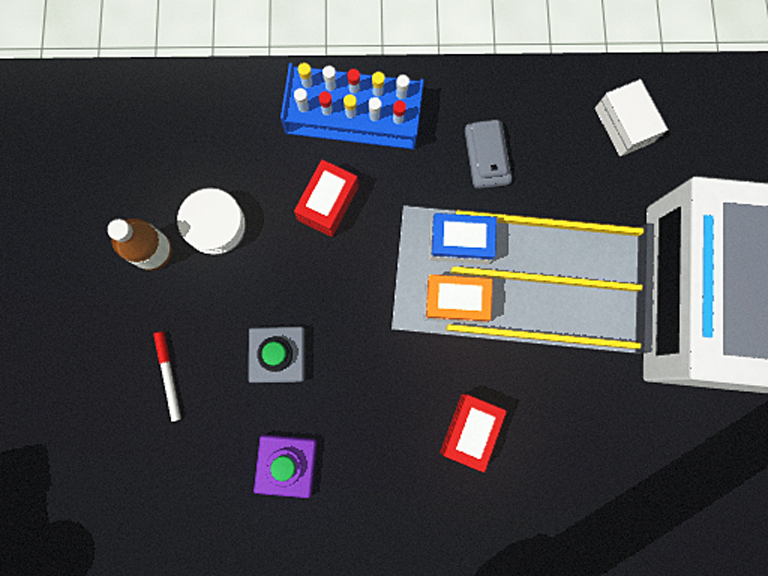

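Top view (768×576): the blue-lid box is at (464,235), in the far lane, so lane A. The orange box is at (459,297). Things that could be taken for the blue box are the red boxes at (327,197) and (475,433), and the blue rack at (352,105). The grey pod with the green button is at (275,353) and the purple decoy is at (283,467). I choose the blue box and the grey pod, and will look from close by next.

Run:
```python
from workcell import env
import cv2,numpy as np
p=env.read_state()["position"]
env.move_straight([p[0],p[1],0.33],rate=0.3)
env.goto([0.6,0.03,0.36],[-90,0,-90])
env.dwell(0.3)
f=env.grab_frame("wrist"); np.savez("w1.npz",**f)
print({k:(np.round(v,4) if k!="image" else 0) for k,v in f.items()},env.read_state()["clock"],env.read_state()["joint_positions"])
for t in ("rail_mid","blue_box","orange_box"):
    for d in env.search_frame(f,t)[:3]: print(t,np.round(d["xyz"],4),round(d["score"],2))
cv2.imwrite("pics/w1.png",cv2.resize(f["image"],(768,576),interpolation=cv2.INTER_CUBIC))
```

```text
{'image': 0, 'fx': np.float64(303.6277), 'fy': np.float64(303.6277), 'cx': np.float64(257.8444), 'cy': np.float64(200.9017), 'position': array([0.5994, 0.1012, 0.5219]), 'orientation': array([-15.2507,  -0.0974,  -0.0379]), 'shot': np.int64(3)} 4.5583 [ 1.82678329e+01  1.63316945e+01  1.14066619e+01 -6.33226176e-04
 -8.50700930e+01  1.61708080e+02]
rail_mid [ 0.5786 -0.0415  0.0284] 0.6
blue_box [0.3584 0.0426 0.0503] 0.9
blue_box [0.6993 0.2319 0.0524] 0.74
blue_box [0.6333 0.0451 0.0593] 0.68
orange_box [0.5445 0.0562 0.0604] 0.93
orange_box [0.6343 0.0483 0.0572] 0.25
```

View pics/w1.png

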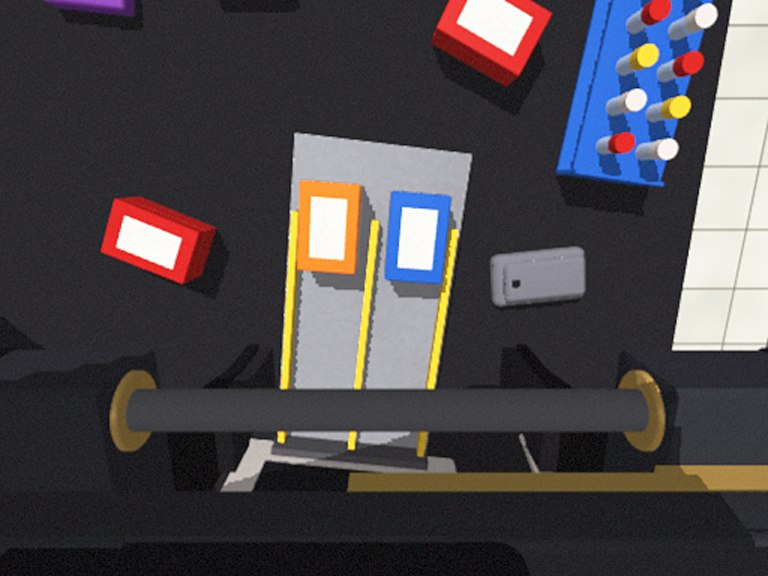

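The wrist view shows the blue lid at (418,238) in the right-hand lane, with yellow rails at x≈293, 368 and 447. The end stop is at about row 450. Next I fit the rails and lids with the calibration.

```bash
cat > fit.py <<'E'
import numpy as np,cv2
from scipy.optimize import minimize
from scipy.spatial.transform import Rotation as R
def proj(f,P):
    q=(np.asarray(P)-f["position"])@R.from_euler("xyz",f["orientation"],degrees=True).as_matrix()
    return np.c_[f["cx"]+f["fx"]*q[:,0]/-q[:,2], f["cy"]+f["fy"]*q[:,1]/q[:,2]]
def box(x0,x1,y0,y1,z0,z1): return np.array([[x,y,z] for x in(x0,x1) for y in(y0,y1) for z in(z0,z1)])
def place(p,B):
    c,s=np.cos(p[2]),np.sin(p[2]); return np.c_[p[0]+c*B[:,0]-s*B[:,1],p[1]+s*B[:,0]+c*B[:,1],B[:,2]]
S=8
def render(f,p,Bs):
    m=np.zeros((384*2,512*2),np.uint8)
    for B in Bs:
        h=cv2.convexHull((proj(f,place(p,B))*2+0.5).astype(np.float32))
        cv2.fillConvexPoly(m,np.round(h*2**S).astype(np.int32),255,cv2.LINE_AA,S)
    return cv2.resize(m,(512,384),interpolation=cv2.INTER_AREA)/255.
def fit(f,mask,valid,Bs,p0):
    mask=cv2.GaussianBlur(mask.astype(np.float32),(0,0),1)
    def c(d):
        r=cv2.GaussianBlur(render(f,p0+np.asarray(d)*[.01,.01,.03],Bs),(0,0),1)
        return ((r-mask)**2)[valid].sum()
    b=min((minimize(c,d,method="Nelder-Mead",options=dict(initial_simplex=np.array(d)+np.r_[[[0,0,0]],np.eye(3)*.7])) for d in ([0,0,0],[-.5,.5,-1],[.5,-.5,1])),key=lambda r:r.fun)
    return p0+b.x*[.01,.01,.03],b.fun/mask.sum()
RAILS=[box(-.12,.16,y-.004,y+.004,.012,.030) for y in(.086,0,-.086)]
def colour(f,c):
    h,s,v=cv2.split(cv2.cvtColor(f["image"],cv2.COLOR_BGR2HSV)); 
    lo,hi={"y":(22,36),"b":(95,130),"o":(5,20),"g":(50,85)}[c]
    return (h>=lo)&(h<=hi)&(s>120)&(v>60)
def analyse(f,rowmax,pl=(.585,-.08,-1.65),pb=(.63,.05),th=None):
    V=np.zeros((384,512),bool); V[:rowmax]=1
    y=colour(f,"y"); out={}
    def lid(c,near):
        m=colour(f,c); n,l,st,ce=cv2.connectedComponentsWithStats(m.astype(np.uint8))
        uv=proj(f,[[*near,.062]])[0]
        k=min((i for i in range(1,n) if st[i,4]>150),key=lambda i:np.hypot(*(ce[i]-uv)))
        cs,_=cv2.findContours((l==k).astype(np.uint8),cv2.RETR_EXTERNAL,cv2.CHAIN_APPROX_NONE)
        o=np.zeros((384,512),np.uint8); cv2.drawContours(o,cs,-1,1,-1); return o
    mb=lid("b",pb)
    ymask=y.copy(); ex=cv2.dilate(mb,np.ones((9,9)))>0
    try: ex|=cv2.dilate(lid("o",(.545,.05)),np.ones((9,9)))>0
    except ValueError: pass
    # yellow only near predicted loader
    near=cv2.dilate((render(f,np.array(pl),RAILS)>0).astype(np.uint8),np.ones((25,25)))>0
    L,e=fit(f,ymask&near,V&near&~ex,RAILS,np.array(pl,float)); print("loader",L.round(4),"deg",np.degrees(L[2]).round(2),"res",round(e,3))
    best=None
    for t in (.010,.014,.018,.022):
        b,e=fit(f,mb,V,[box(-.045,.045,-.03,.03,.062-t,.062)],np.array([*pb,L[2]]))
        if best is None or e<best[1]: best=(b,e,t)
    b=best[0]; c,s=np.cos(L[2]),np.sin(L[2]); d=b[:2]-L[:2]
    rel=np.array([c*d[0]+s*d[1],-s*d[0]+c*d[1]])*1000
    print("blue",b.round(4),"res",round(best[1],3),"lid",best[2],"in loader mm",rel.round(1),"turn",np.degrees(b[2]-L[2]).round(2))
    return L,b,rel
E
python3 - <<'E'
import numpy as np
from fit import *
f=dict(np.load("w1.npz"))
L,b,rel=analyse(f,250)
im=f["image"].copy()
o=render(f,L,RAILS)>.5; im[o^(cv2.erode(o.astype(np.uint8),np.ones((3,3)))>0)]=(255,0,255)
o=render(f,b,[box(-.045,.045,-.03,.03,.062,.0621)])>.5; im[o^(cv2.erode(o.astype(np.uint8),np.ones((3,3)))>0)]=(0,255,0)
cv2.imwrite("pics/fit1.png",cv2.resize(im[110:310,160:340],None,fx=3,fy=3,interpolation=cv2.INTER_NEAREST))
E
```

```text
loader [ 0.5734 -0.0643 -1.6841] deg -96.49 res 0.027
blue [ 0.6301  0.0415 -1.6534] res 0.01 lid 0.01 in loader mm [-111.5   44.4] turn 1.76
```

View pics/fit1.png

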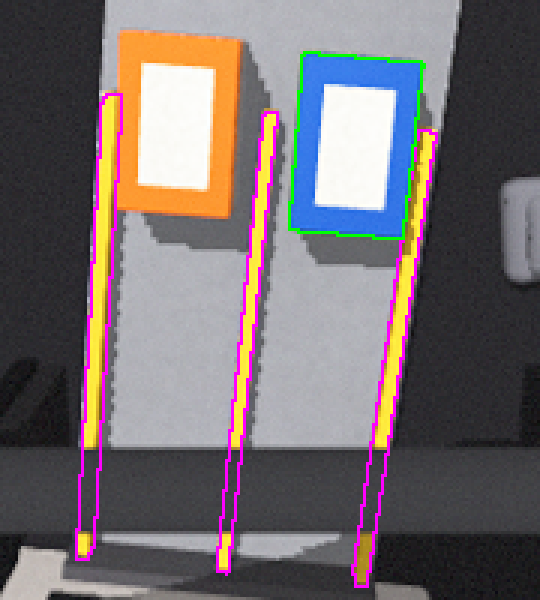

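The fit overlays well. The blue box is at loader (-111.5, 44.4) mm, turned 1.8°, in lane A. I'll push with two part-open fingers on its rear face, tips above rail height (z 0.040 against rail tops at 0.030). First leg goes halfway, then I look.

```bash
cat > arm.py <<'E'
from workcell import env
import numpy as np
L=np.array([.5734,-.0643,np.radians(-96.49)]); RPY=[-90,0,-96.49]
def W(x,y,z):
    c,s=np.cos(L[2]),np.sin(L[2]); x,y=x/1000,y/1000
    return [L[0]+c*x-s*y,L[1]+s*x+c*y,z]
E
python3 - <<'E'
from arm import *; from fit import *
env.gripper_to(0.25)
env.goto(W(-200,43.5,.16),RPY)
env.move_straight(W(-200,43.5,.04),rate=.12)
s=env.read_state(); print(s["position"],W(-200,43.5,.04),s["tool_rot"],s["opening"],s["clock"])
hit=env.move_straight(W(-166,43.5,.04),rate=.05); print(env.read_state()["force"])
x=-80
hit=env.move_straight(W(x,43.5,.04),rate=.05,force_limit=12); s=env.read_state(); print(hit,s["force"],s["clock"])
env.move_straight(W(x-12,43.5,.04),rate=.06)
env.move_straight(W(x-12,43.5,.25),rate=.2)
env.dwell(.2)
f=env.grab_frame("wrist"); np.savez("w2.npz",**f); print(f["position"],env.read_state()["clock"])
cv2.imwrite("pics/w2.png",f["image"])
E
cat > ov.py <<'E'
import sys
from fit import *
f=dict(np.load(sys.argv[1])); pb=(float(sys.argv[3]),float(sys.argv[4]))
L,b,rel=analyse(f,int(sys.argv[2]),pl=(.5734,-.0643,-1.6841),pb=pb)
im=f["image"].copy()
for p,B in((L,RAILS),(b,[box(-.045,.045,-.03,.03,.062,.0621)])):
    o=render(f,p,B)>.5; im[o^(cv2.erode(o.astype(np.uint8),np.ones((3,3)))>0)]=(255,0,255)
cv2.imwrite(sys.argv[5],cv2.resize(im,(768,576)))
E
python3 ov.py w2.npz 250 .622 -.03 pics/fit2.png
```

```text
[0.63993108 0.12971136 0.04102599] [np.float64(0.6392271947315203), np.float64(0.12950152330097542), 0.04] [-8.98990612e+01  4.61302593e-02 -9.64790711e+01] 0.24924570559699663 8.0167
[ 0.11372073  0.27574204 -0.11053899]
False [ 0.29804774  0.33426537 -0.0507395 ] 10.7167
[0.63449741 0.09324651 0.41060508] 12.5167
loader [ 0.573  -0.0637 -1.6894] deg -96.8 res 0.28
blue [ 0.6185 -0.0483 -1.6848] res 0.849 lid 0.022 in loader mm [-20.7  43.3] turn 0.27
```

View pics/fit2.png

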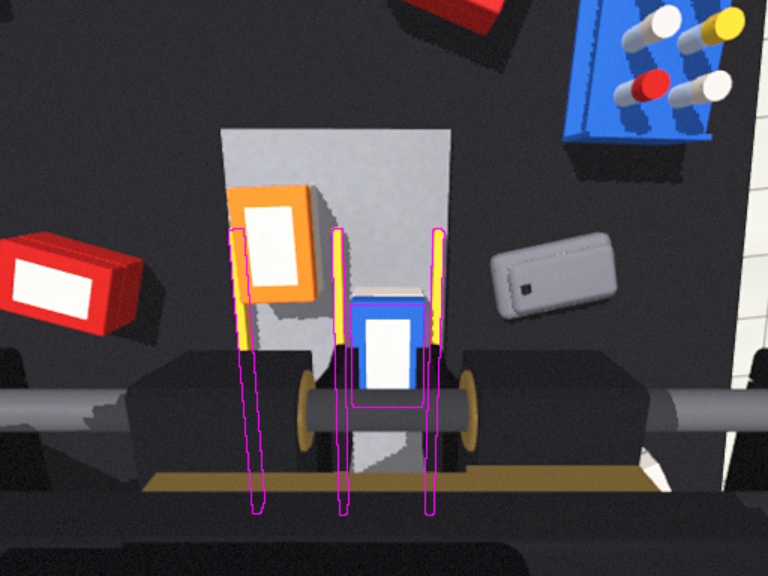

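The box is now straight and centred: lid columns 351–425, between rails at 343 and 432, with rear edge at row 297. Continuing to the stop with a force-limited final approach.

Run:
```python
from arm import *; from fit import *
f=dict(np.load("w2.npz"))
# rear top edge -> loader x (search)
xs=np.linspace(-90,-40,501); v=proj(f,[W(x,43,.062) for x in xs])[:,1]
rear=xs[np.argmin(abs(v-297/1.5))]; h=rear+80; print("rear",rear,"h",h)
h=np.clip(h,6,16); T=70-h
env.move_straight(W(-92,43.2,.04),rate=.2)
print(env.move_straight(W(T-15,43.2,.04),rate=.06,force_limit=12),env.read_state()["force"])
hit=env.move_straight(W(T+10,43.2,.04),rate=.02,force_limit=6); s=env.read_state()
d=s["position"]-np.array(W(0,0,0)); u=np.array(W(1000,0,0))-W(0,0,0)
print(hit,s["force"],"tcp x",d@u*1000,"T",T,s["clock"])
env.move_straight(W(20,43.2,.04),rate=.08)
env.move_straight(W(20,43.2,.25),rate=.2)
env.dwell(.1)
f=env.grab_frame("wrist"); np.savez("w3.npz",**f)
g=env.grab_frame("scene"); np.savez("s3.npz",**g); print(env.read_state()["clock"])
cv2.imwrite("pics/w3.png",np.vstack([f["image"][150:384],g["image"][60:260]]))
```

```text
rear -71.7 h 8.299999999999997
False [0.64105789 2.20089338 1.92518662]
True [0.0330704  1.97197667 1.41693513] tcp x 56.48452941107035 T 61.7 16.8417
18.8417
```

View pics/w3.png

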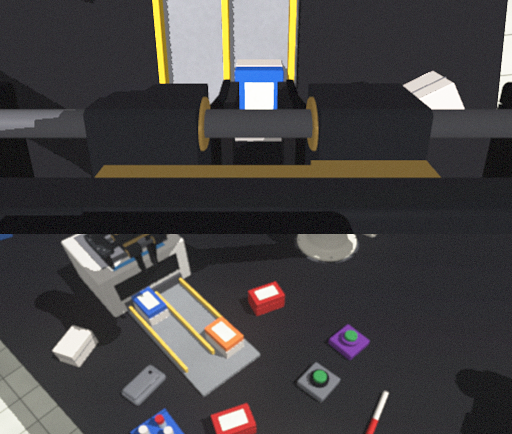

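The force limit tripped about 5 mm earlier than expected, with only 2 N remaining. I'll measure the box's rear edge and push again with a higher limit.

Run:
```python
from arm import *; from fit import *
def rear(f):
    c0=int(round(proj(f,[W(65,43,.062)])[0,0])); col=colour(f,"b")[:,c0-12:c0+13].mean(1)
    r=np.argmax(col>.5); xs=np.linspace(20,110,901); v=proj(f,[W(x,43,.062) for x in xs])[:,1]
    return xs[np.argmin(abs(v-r))]
f=dict(np.load("w3.npz")); print("rear before",rear(f))
env.move_straight(W(20,43.2,.04),rate=.2)
env.move_straight(W(50,43.2,.04),rate=.06)
u=(np.array(W(1000,0,0))-W(0,0,0)); o=np.array(W(0,0,0))
for x in (55,57,59,61,63,65,67):
    hit=env.move_straight(W(x,43.2,.04),rate=.02,force_limit=15); env.dwell(.1); s=env.read_state()
    print(x,hit,s["force"].round(2),round((s["position"]-o)@u*1000,1),s["clock"])
    if hit or s["force"][1]>12: break
env.move_straight(W(20,43.2,.04),rate=.08)
env.move_straight(W(20,43.2,.25),rate=.2); env.dwell(.1)
f=env.grab_frame("wrist"); np.savez("w4.npz",**f); print("rear after",rear(f),env.read_state()["clock"])
```

```text
rear before 63.5
55 False [ 0.53  0.58 -0.1 ] 54.9 21.1917
57 False [0.17 2.53 1.6 ] 56.5 21.5417
59 False [-0.98  9.98  1.23] 56.6 21.8917
61 False [-0.8  17.02  2.91] 56.7 22.2417
rear after 63.5 24.2583
```

It resists 17 N without moving, so it is most likely at the stop, but the camera figure disagrees by about 6 mm. I'll check with the wrist camera turned round, looking at the front of the box.

Run:
```python
from arm import *; from fit import *
p=W(80,43,.36)
print(env.inverse_kinematics(p,[-90,0,83.51]))
env.goto(p,[-90,0,83.51]); env.dwell(.2)
f=env.grab_frame("wrist"); np.savez("w5.npz",**f); print(f["position"],f["orientation"],env.read_state()["clock"])
uv=proj(f,[W(115,43,.062)])[0]; print(uv)
for n,P in dict(frontL=(160,73,.062),frontR=(160,13,.062),rearL=(70,73,.062),railA=(160,82,.03),stoptop=(160,43,.042)).items(): print(n,proj(f,[W(*P)])[0])
c=np.clip(uv.astype(int),[100,75],[412,309])
im=f["image"][c[1]-75:c[1]+75,c[0]-100:c[0]+100]; print(c)
cv2.imwrite("pics/w5.png",np.hstack([cv2.resize(im,None,fx=3,fy=3,interpolation=cv2.INTER_CUBIC)]))
```

```text
[  1.05498893  18.94513942  15.07938828   0.         -86.13424885
  -7.54498893]
[ 0.59839531 -0.22003683  0.52178957] [-1.52055686e+01  8.99793652e-02  1.73512048e+02] 27.0833
[257.95076303 143.99428483]
frontL [237.32865254 112.61402053]
frontR [278.58499189 112.61436984]
rearL [238.36752585 173.77588328]
railA [232.91903872 112.99054312]
stoptop [257.97078555 112.85548866]
[257 143]
```

View pics/w5.png

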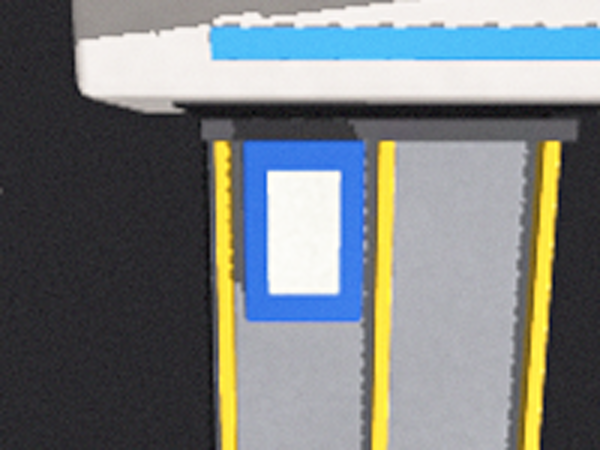

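The lid's front edge is flush against the stop (crop row 140) with clear gaps to both rails, so it is home. The 6 mm was loader fit error. Now the button on the grey pod.

Run:
```python
from arm import *; from fit import *
env.gripper_to(0.0)
env.goto([.47,.25,.30],[-90,0,0]); env.dwell(.2)
f=env.grab_frame("wrist"); print(f["position"],f["orientation"],env.read_state()["clock"])
for t in("load_button_top",):
    for d in env.search_frame(f,t)[:3]: print(np.round(d["xyz"],4),round(d["score"],2),proj(f,[d["xyz"]])[0].round())
m=colour(f,"g"); n,l,st,ce=cv2.connectedComponentsWithStats(m.astype(np.uint8))
for i in range(1,n):
    if st[i,4]>60: print(ce[i],st[i])
print(proj(f,[[.47,.313,.045]]))
cv2.imwrite("pics/b1.png",f["image"])
```

```text
[0.39795329 0.24953164 0.46187388] [-1.53209019e+01  2.80715138e-02  8.99560195e+01] 29.9583
[0.3107 0.2997 0.0411] 0.76 [298.  46.]
[0.4637 0.316  0.0415] 0.67 [306. 167.]
[298.37614679  45.87706422] [287  32  26  29 545]
[305.36554622 168.58193277] [293 157  25  25 476]
[[303.79965469 171.5515588 ]]
```

View pics/b1.png

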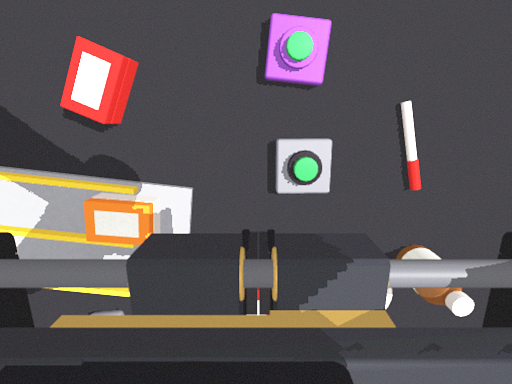

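The grey-pod button is at (305,168) and the purple decoy at (298,46). Pressing at about (0.467, 0.315).

Run:
```python
from arm import *; from fit import *
env.goto([.467,.315,.085],[-90,0,0]); env.dwell(.2)
s=env.read_state(); print(s["position"],s["force"],s["clock"])
h=env.move_straight([.467,.315,.022],rate=.02,force_limit=2.5); s=env.read_state(); z0=s["position"][2]; print("touch",h,z0,s["force"],s["clock"])
h=env.move_straight([.467,.315,z0-.020],rate=.01,force_limit=16); s=env.read_state(); print("bottom",h,s["position"],s["force"],s["clock"])
env.dwell(.15); print(env.read_state()["force"],env.read_state()["position"])
env.move_straight([.467,.315,.12],rate=.08)
env.move_straight([.467,.315,.30],rate=.2); env.dwell(.3)
p=[.467,.25,.30]; env.move_straight(p,rate=.2)
f=env.grab_frame("wrist"); print(env.read_state()["force"],env.read_state()["clock"])
t=env.grab_frame("scene")
cv2.imwrite("pics/b2.png",np.vstack([f["image"][:240],t["image"][40:360]]))
m=colour(f,"g"); n,l,st,ce=cv2.connectedComponentsWithStats(m.astype(np.uint8))
for i in range(1,n):
    if st[i,4]>60: print(ce[i],st[i])
```

```text
[0.46784515 0.31552452 0.08674537] [ 1.06218049  0.4619405  -0.36321201] 31.1083
touch True 0.04125459309101868 [-0.11435153  0.64821209  3.33073183] 33.1083
bottom True [0.46701789 0.31499059 0.03852076] [-1.22989515 -0.27179861  5.5141164 ] 33.9
[-0.73213659 -0.74696549  4.74711083] [0.46702302 0.31499968 0.03845579]
[ 0.37534786  0.04800583 -0.4277096 ] 37.0917
[298.18355641  48.32887189] [287  34  26  29 523]
[305.28274428 170.44074844] [293 158  25  25 481]
```

View pics/b2.png

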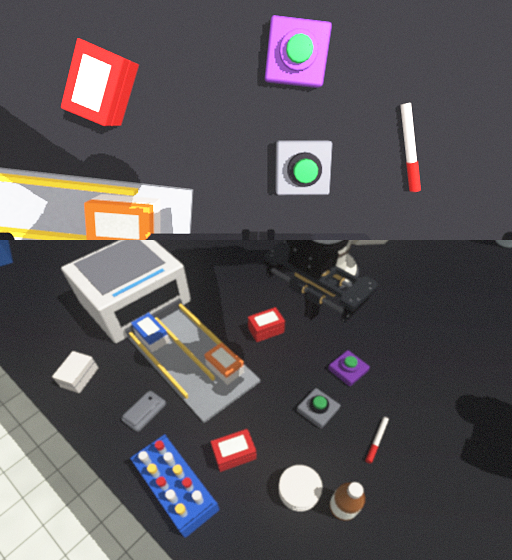

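The force limit tripped, but the held force was only 4.7 N, so it's unclear that it bottomed. I'll press again in small steps until it is clearly on the hard stop.

Run:
```python
from arm import *
env.goto([.467,.315,.07],[-90,0,0]); env.dwell(.1)
env.move_straight([.467,.315,.047],rate=.03)
for z in np.arange(.045,.024,-.0015):
    h=env.move_straight([.467,.315,z],rate=.02); env.dwell(.15); s=env.read_state(); fz=s["force"][2]
    print(round(z,4),s["position"][2].round(4),fz.round(1),round(s["clock"],2))
    if fz>14: break
env.move_straight([.467,.315,.12],rate=.08)
env.move_straight([.467,.315,.25],rate=.25); env.dwell(.5)
s=env.read_state(); print(s["force"],s["clock"])
```

```text
0.045 0.0451 0.4 39.51
0.0435 0.0437 1.5 39.91
0.042 0.0422 2.1 40.31
0.0405 0.0407 3.6 40.71
0.039 0.0392 4.5 41.11
0.0375 0.0384 8.2 41.51
0.036 0.0382 16.4 41.91
[-0.28236529 -0.14164121 -0.40071307] 44.275
```

```bash
python3 -c "
from workcell import env
env.close_job()"
```

```text
the job is handed in; nothing more can be done
```

I pushed the blue-lidded box along lane A to the end stop, then pressed the green button on the grey pod all the way down and let it come back up. The job is handed in, with the clock at about 44 s.

- **Push:** I used two part-open fingers on the box's rear face, with the tips 10 mm above the rail tops. Pressed with 17 N, the box did not move any further. A close view from the scanner side showed the lid flush with the stop and clear gaps to both rails. I saw no sign of rail contact.
- **One disagreement:** my camera fit put the box about 6 mm short of home. The 17 N resistance and the close view both contradict that, so I took it as an error in the fit.
- **Button:** I pressed it twice. The first press stopped on the force limit with only 4.7 N held, so I was not sure it had bottomed. The second press met a hard stop at about 16 N, after roughly 6 mm of travel. After the first press the pictures showed the button back up. After the second I took no picture, but the gripper had lifted clear and the force read zero.
- **Other objects:** in the last scene picture, taken before the second press, the orange box and everything else looked unmoved.

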